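Go-gauge check of a power adapter

TASK

Check that the small black power adapter passes the go-gauge: push it lengthways, from the side it stands on, through the narrow gap between the two steel cheeks, until it lies wholly and about straight on the green field beyond. Push it with the fingers only, flat on the worktop - do not pick it up or tip it - and leave the other things lying about where they are; finish with the robot clear of everything.

Things in the scene. Friction and masses are not known exactly. Their poses are not given: they have to be found in the camera images.
- gate: Go-gauge fixed to the worktop: two upright parallel steel cheeks, 57 mm clear between them. Origin: on the worktop, mid-gap; x runs through the gap the way to push (to the robot's left, give or take 15 degrees), z up. Cheeks 36 mm high, 16 mm thick (y 28.5 to 44.5 mm either side), 46 mm long (x -23 to 23 mm), ends rounded; 5 mm high screw flanges outside, out to y = 69 mm.
- field (a point): Centre of the green field stuck to the worktop beyond the gap, 100 mm from the gauge's origin along its x; axes as the gauge's. The field is flat, no obstacle: 130 mm long along x, 90 mm wide along y.
- adapter: Small black power adapter, a loose box 50 mm wide (its x), 90 mm long (its y), 30 mm high, about 0.15 kg. Origin: centre of its underside. Starts flat on the worktop before the gap, 110 to 180 mm from the gauge's origin along its -x, 35 to 65 mm to its -y (away from the robot), turned up to 0.35 rad from the gap's direction. Slides and turns when pushed.
- adapter_end_a (a point): Middle of one 50 mm end face of the adapter (adapter y = +45 mm, 15 mm up).
- adapter_end_b (a point): Middle of the other end face (adapter y = -45 mm, 15 mm up).
- tape_measure: Bystander: yellow and black tape measure, 37x81x62 mm, standing on the side of the field away from the robot. Origin: centre of its underside.
- fitting: Bystander: brass tee fitting, 38x49x23 mm, lying on the robot's side of the gauge. Origin: centre of its underside.
- plug: Bystander: spark plug, 21x62x18 mm, lying on the robot's side of the green field. Origin: centre of its underside.
- bolt: Bystander: steel bolt with nut, 23x77x20 mm, lying on the side of the gauge away from the robot. Origin: centre of its underside.

How it is judged:
By the outcome, as a careful person would: the job done as asked, in the order asked, and still so for the second after the job is handed in, with the robot touching nothing.
It also fails if it takes over 64 s, if anything falls off the work surface, if the arm or the gripper's body presses on something with over 40 N, if the wrist force passes 120 N, or if a joint passes its speed limit or range.

ROBOT

A 6-joint arm with a two-finger parallel gripper is mounted at the origin on a cart in front of the work surface, level with it; the furniture and walls round the work are solid. World frame = base frame: x ahead of the robot, y to its left, z up, the work surface at z = 0. Lengths are in mm, angles in rad, forces in N, time in s.
With the tool pointing down it reaches from about 275 to 1000 mm from the base axis. Payload 8.4 kg.
Tool frame: the origin (TCP) lies between the finger pads; the fingertips stand r.nose_length ahead of it and the grasp point (between the pads) lies 8 mm behind it (r.nose_length is the distance from the TCP to the fingertips, in mm); y points along the fingers, x is the direction in which the jaws open and shut, and the axes are right-handed (so a half turn about y gives the same grasp; the last joint's range is limited). The gripper opens to 85 mm and grips with 20 to 120 N. Pads are 22 mm wide; open, the fingers measure 114 mm over their backs; the gripper's body (76 mm by 85 mm) begins 54 mm behind the grasp point. The pads swing forward as they close: fully open they stand 13 mm farther back than shut.
Start: joints at [-1.245, 0.353, 1.633, -0, 1.155, -0.002], TCP at [201.224, -591.724, 242.281] pointing down, gripper open.
Joint ranges: [-2.63, 2.63], [-0.92, 2.1], [0.06, 2.66], [-1.3, 4.44], [0, 2.69], [-3.02, 3.02]. Speed limits (rad/s): [2.22, 2.22, 2.79, 3.14, 3.14, 3.14].

INTERFACE

Orientations are given as [roll, pitch, yaw] about the fixed x, y, z axes, in that order (R = Rz(yaw) Ry(pitch) Rx(roll)).
In Python, from rig import r, cams, order gives the robot as it stands. The module is installed in compiled form; this text tells all that it offers.
- The arm moves only by the shell command python3 -m crank 'ROWS' [FORCE]. ROWS is JSON, a list of rows, each a list of 7 numbers: the turn, a rotation vector about the tool's x, y, z in degrees, then the shift along the tool's x, y, z in cm, then the opening, from -1 (shut) to 1 (fully open). A call has exactly 10 rows; each row shifts and turns the pose as measured when the row begins, along the tool's axes as they then stand; what a row does not reach is not made up. A row lasts 1/12 s, in which the tool goes at most 41.7 mm and 7.16 degrees, less where a joint would pass 70% of its speed; a pose out of reach is approached as far as the arm can. A call with a gripper value outside its range is refused whole. The fingers move at their own pace and stop on an object; FORCE is the grip in N (left out, the last holds). Time passes only in rows, so rows that do not move let the fingers close, or fill a call up. It gives the time, the measured TCP pose, the force and the opening at its end, in the units of the state.
- r.sense(): the state, without advancing time (a new reading comes with each control period).
- cams.grab_frame(name): name is "side" or "top" or "wrist"; returns the picture (480x640x3 uint8, blue, green, red); there is no depth.
- cams.camera_info(name): a dict with "intrinsics" (3x3 intrinsics, pixels), "view" (4x4, takes a point from world to camera coordinates); the wrist camera has in their place "hand_eye" (4x4, takes a point from camera to tool coordinates, whose origin is the TCP and whose axes are the tool frame's). Camera axes: x right, y up, looking along -z (the intrinsics and any distortion apply to the point x, -y, -z); pixel columns grow to the right and rows downward; lengths in mm; the calibration is good to about 2 mm. A picture is of the moment at which its call begins: read the wrist's pose just before it. camera_info takes no time and is no camera call.
- order.sign_off(): hands the job in, once; it reports no verdict.
The state is a dict: "clock": time; "qpos": joint angles; "qvel": joint speeds; "joint_efforts": joint torques, N m; "eef_pos": TCP position; "tcp_rot": TCP orientation; "contact_force": force on the tool from outside, world axes, zero at the start; "wrist_torque": the same for the moment, N m; "opening": opening from 0.0 (shut) to 1.0 (fully open).
Only numpy, scipy, OpenCV 4.12 (cv2) and the standard library are available. Lean on these libraries where they do the work, as an engineer would, in place of code of your own. Each camera call takes 0.05 s, during which the arm holds its last target.

## Working session

There is one attempt and no reset: what is moved stays moved. The work goes in short steps, Python scripts to look and compute and a shell command to move; the robot and the scene stay as the last step left them, time stands still between calls to the robot, and variables do not carry over. Pictures are saved under pics/ and viewed, and the job is handed in when it is done.

```bash
mkdir -p pics; python3 - <<'E'
from rig import r,cams,order
import cv2,numpy as np
print(r.nose_length)
s=r.sense(); print({k:np.round(v,3).tolist() for k,v in s.items()})
for n in["side","top","wrist"]:
    cv2.imwrite(f"pics/{n}0.png",cams.grab_frame(n))
    print(n,{k:np.round(v,4).tolist() if not isinstance(v,str) else v for k,v in cams.camera_info(n).items()})
E
```

```text
11.0
{'clock': 0.0, 'qpos': [-1.245, 0.354, 1.634, -0.0, 1.155, -0.002], 'qvel': [-0.001, 0.001, 0.0, -0.001, 0.0, -0.002], 'joint_efforts': [-0.002, -60.525, -34.207, -0.0, 0.009, -0.0], 'eef_pos': [201.074, -591.29, 241.567], 'tcp_rot': [-1.571, 0.001, -1.243], 'contact_force': [0.113, 0.513, -0.474], 'wrist_torque': [0.04, -0.028, -0.033], 'opening': 1.0}
side {'intrinsics': [[456.792, 0.0, 317.8716], [0.0, 456.792, 238.4875], [0.0, 0.0, 1.0]], 'view': [[0.9995, 0.0249, -0.0202, -534.7947], [0.0047, 0.5096, 0.8604, -10.8743], [0.0317, -0.86, 0.5093, -970.5624], [0.0, 0.0, 0.0, 1.0]]}
top {'intrinsics': [[585.1788, 0.0, 317.6888], [0.0, 585.1788, 241.9661], [0.0, 0.0, 1.0]], 'view': [[0.0076, -0.9993, 0.036, -115.2982], [0.9804, 0.0146, 0.1967, -545.547], [-0.1971, 0.0338, 0.9798, -867.146], [0.0, 0.0, 0.0, 1.0]]}
wrist {'intrinsics': [[340.2173, 0.0, 321.2646], [0.0, 340.2173, 239.4874], [0.0, 0.0, 1.0]], 'hand_eye': [[1.0, -0.0002, -0.0007, -0.8265], [-0.0006, 0.3263, -0.9453, -131.4894], [0.0004, 0.9453, 0.3263, 84.3945], [0.0, 0.0, 0.0, 1.0]]}
```

View images.

View pics/top0.png

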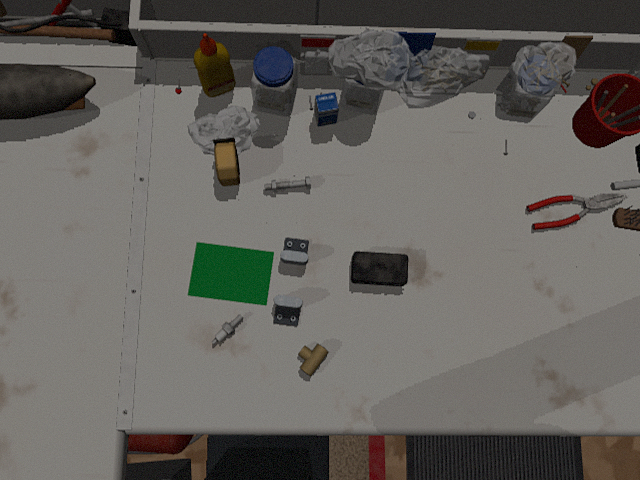

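View pics/side0.png

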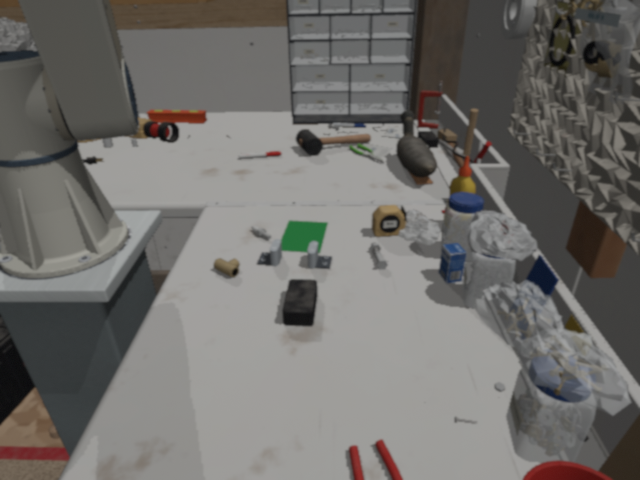

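View pics/wrist0.png

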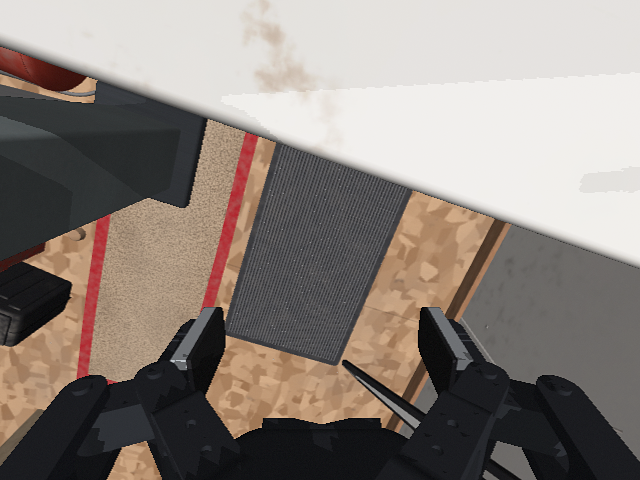

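Top view: green field at about (231,273), cheeks at (295,250) and (288,308), adapter at (380,268), tape at (227,162), bolt (288,185), plug (228,330), tee (313,358). The side view agrees.

```bash
cat > h.py <<'E'
from rig import r,cams,order
import cv2,numpy as np
def ray(n,uv,z):
    c=cams.camera_info(n);K=np.array(c["intrinsics"]);V=np.array(c["view"])
    uv=np.atleast_2d(np.float64(uv));d=c.get("distortion")
    p=np.c_[(uv[:,0]-K[0,2])/K[0,0],-(uv[:,1]-K[1,2])/K[1,1],-np.ones(len(uv))]
    D=p@V[:3,:3];C=-V[:3,:3].T@V[:3,3]
    return C+D*((z-C[2])/D[:,2])[:,None]
def proj(n,P):
    c=cams.camera_info(n);K=np.array(c["intrinsics"]);V=np.array(c["view"])
    q=np.atleast_2d(P)@V[:3,:3].T+V[:3,3]
    return np.c_[K[0,0]*q[:,0]/-q[:,2]+K[0,2],-K[1,1]*q[:,1]/-q[:,2]+K[1,2]]
def green(n,img):
    h=cv2.cvtColor(img,cv2.COLOR_BGR2HSV);m=cv2.inRange(h,(50,120,40),(75,255,255))
    k,l,st,c=cv2.connectedComponentsWithStats(m);i=1+np.argmax(st[1:,4])
    cs=cv2.findContours((l==i).astype(np.uint8),0,1)[0][0]
    return cs[:,0,:].astype(float)
def dark(n,img,box,th):
    m=(img.max(2)<th).astype(np.uint8);b=np.zeros_like(m);x0,y0,x1,y1=box;b[y0:y1,x0:x1]=m[y0:y1,x0:x1]
    k,l,st,c=cv2.connectedComponentsWithStats(b);i=1+np.argmax(st[1:,4])
    return cv2.findContours((l==i).astype(np.uint8),0,1)[0][0][:,0,:].astype(float)
def rect(P):
    (c,s,a)=cv2.minAreaRect(P[:,:2].astype(np.float32)); return np.round(c,1),np.round(s,1),round(a,1)
E
python3 - <<'E'
from h import *
t=cams.grab_frame("top");s=cams.grab_frame("side")
for n,i in(("top",t),("side",s)): print(n,"green",rect(ray(n,green(n,i),0)))
for th in(50,60,70): 
  c=dark("top",t,(335,235,425,300),th); print(c.min(0),c.max(0),"top adap",rect(ray("top",c,30)))
cv2.imwrite("pics/t1.png",cv2.resize(t[220:340,180:430],None,fx=3.2,fy=3.2,interpolation=cv2.INTER_CUBIC))
cv2.imwrite("pics/s1.png",cv2.resize(s[210:340,200:360],None,fx=4.5,fy=4.5,interpolation=cv2.INTER_CUBIC))
E
```

```text
top green (array([503.7,  31.7]), array([129. ,  88.4]), 83.3)
side green (array([502.5,  29.6]), array([119.7,  83.2]), 83.2)
[351. 252.] [407. 286.] top adap (array([ 509.8, -209.6]), array([91.7, 52.3]), 87.0)
[351. 252.] [407. 286.] top adap (array([ 509.5, -209.5]), array([91.4, 53.3]), 87.8)
[350. 251.] [407. 286.] top adap (array([ 509.3, -209.4]), array([92.2, 54.1]), 86.9)
```

View pics/t1.png

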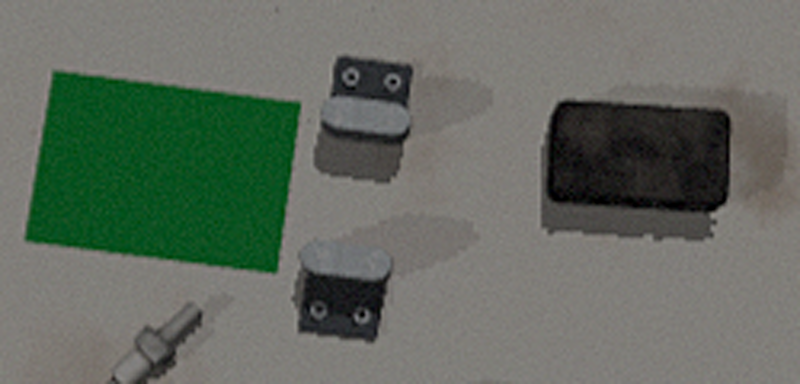

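View pics/s1.png

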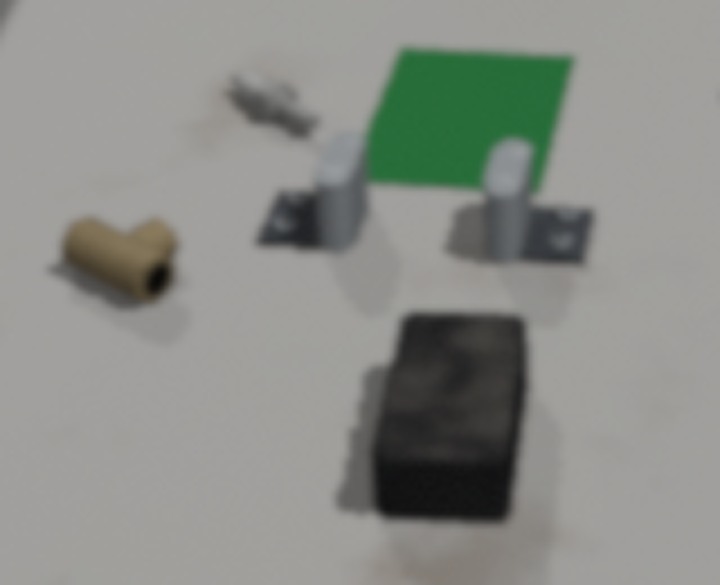

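```bash
python3 - <<'E'
from h import *
t=cams.grab_frame("top")
g=cv2.cvtColor(t,cv2.COLOR_BGR2GRAY)
# bright bluish cheek tops
for box in((278,246,312,266),(270,292,306,312)):
  x0,y0,x1,y1=box;roi=t[y0:y1,x0:x1].astype(int)
  print(roi[roi.shape[0]//2,::3].tolist())
  m=((roi[...,0]-roi[...,2]>5)&(roi.max(2)>110)).astype(np.uint8)
  k,l,st,c=cv2.connectedComponentsWithStats(m);i=1+np.argmax(st[1:,4]);print(st[i],c[i]+[x0,y0])
  cs=cv2.findContours((l==i).astype(np.uint8),0,1)[0][0][:,0,:]+[x0,y0]
  print(rect(ray("top",cs.astype(float),36)))
q=cv2.approxPolyDP(green("top",t).astype(np.float32)[:,None],6,True)[:,0]
P=ray("top",q,0);print(q.tolist(),P.round(1).tolist(),P.mean(0))
for p,n in(((288,185),"bolt"),((313,358),"tee"),((228,330),"plug"),((228,180),"tape")): print(n,ray("top",p,10).round(0))
E
```

```text
[[121, 125, 130], [111, 111, 110], [118, 117, 112], [122, 120, 120], [112, 114, 110], [117, 113, 113], [121, 118, 116], [115, 114, 113], [121, 120, 118], [124, 120, 117], [94, 97, 98], [107, 109, 112]]
[25  7  5  8 17] [305.29411765 257.        ]
(array([526.4, -90.3]), array([ 6. , 11.8]), 79.6)
[[120, 125, 129], [123, 130, 129], [119, 118, 113], [114, 113, 108], [119, 119, 116], [118, 117, 115], [116, 117, 113], [115, 111, 108], [116, 116, 110], [120, 118, 117], [115, 115, 110], [110, 110, 118]]
[13  5  5  6 12] [285.25       299.41666667]
(array([457.4, -58.9]), array([7.9, 6.3]), 1.0)
[[197.0, 243.0], [188.0, 294.0], [266.0, 304.0], [273.0, 252.0]] [[553.4, 89.7, 0.0], [468.3, 100.2, 0.0], [453.4, -27.3, 0.0], [540.0, -36.8, 0.0]] [503.74727909  31.46152627   0.        ]
bolt [[653. -60.  10.]]
tee [[ 367. -105.   10.]]
plug [[410.  32.  10.]]
tape [[660.  41.  10.]]
```

```bash
python3 -m crank '[[0,0,0,-1.6,0,3.3,0.2],[0,0,0,-1.6,0,3.3,0.2],[0,0,0,-1.6,0,3.3,0.2],[0,0,0,-1.6,0,3.3,0.2],[0,0,0,-1.6,0,3.3,0.2],[0,0,0,-1.6,0,3.3,0.2],[0,0,0,-1.6,0,3.3,0.2],[0,0,0,-1.6,0,3.3,0.2],[0,0,0,-1.6,0,3.3,0.2],[0,0,0,-1.6,0,3.3,0.2]]'; python3 - <<'E'
from h import *
a=ray("top",[[294.4,256.6],[288.1,301.25]],36);print(a.round(1),a.mean(0))
d=a[0]-a[1];print(np.hypot(*d[:2]),np.degrees(np.arctan2(d[0],-d[1])))
E
```

```text
clock: 1.13
eef_pos: [467.8, -329.0, 241.3]
tcp_rot: [-1.572, -0.003, -1.254]
contact_force: [0.8, -0.8, 0.6]
opening: 0.598
[[526.4 -72.7  36. ]
 [454.8 -63.9  36. ]] [490.57933269 -68.29193399  36.        ]
72.19276340170181 82.97440681907962
```

```bash
cat >> h.py <<'E'
from scipy.spatial.transform import Rotation as Ro
G=np.array([491,-68.]);PH=np.radians(83.3);d=np.array([np.cos(PH),np.sin(PH)]);n=np.array([-d[1],d[0]])
def g2w(x,y): return G+x*d+y*n
def w2g(p): p=np.atleast_2d(p)[:,:2]-G; return np.c_[p@d,p@n]
def st():
    s=r.sense();R=Ro.from_euler("xyz",s["tcp_rot"]).as_matrix();return np.array(s["eef_pos"]),R,s
def delta(x,y,z,yaw=None):
    p,R,s=st();t=np.r_[g2w(x,y),z];v=R.T@(t-p)/10
    print("at gate",w2g(p).round(1),"z",p[2].round(1),"target",t.round(1),"shift cm",v.round(2),"rot",np.round(s["tcp_rot"],3),"op",s["opening"])
    if yaw is not None:
        Rt=Ro.from_euler("xyz",[-np.pi/2,0,yaw]).as_matrix();print("turn deg",np.degrees(Ro.from_matrix(R.T@Rt).as_rotvec()).round(2), "R",R.round(2).tolist())
E
python3 -c "
from h import *
delta(-139,-105,120,PH-np.pi)"
```

```text
at gate [[-261.9   -7.4]] z 241.3 target [ 579.1 -218.3  120. ] shift cm [-7.09 12.09 14.04] rot [-1.572 -0.003 -1.254] op 0.5981164054566718
turn deg [ 0.04 24.85  0.18] R [[0.31, -0.0, 0.95], [-0.95, -0.0, 0.31], [0.0, -1.0, -0.0]]
```

```bash
python3 -m crank '[[0,0,0,-1.2,2,2.35,0.2],[0,0,0,-1.2,2,2.35,0.2],[0,0,0,-1.2,2,2.35,0.2],[0,0,0,-1.2,2,2.35,0.2],[0,0,0,-1.2,2,2.35,0.2],[0,0,0,-1.2,2,2.35,0.2],[0,6.2,0,0,0,0,0.2],[0,6.2,0,0,0,0,0.2],[0,6.2,0,0,0,0,0.2],[0,6.2,0,0,0,0,0.2]]'; python3 -c "
from h import *
delta(-139,-105,60,PH-np.pi)
cv2.imwrite('pics/w2.png',cams.grab_frame('wrist'));t=cams.grab_frame('top');cv2.imwrite('pics/t2.png',t)"
```

```text
clock: 1.97
eef_pos: [591.7, -203.4, 115.9]
tcp_rot: [-1.566, -0.005, -1.691]
contact_force: [-0.4, -0.1, 0.5]
opening: 0.599
at gate [[-122.8 -115.8]] z 115.9 target [ 579.1 -218.3   60. ] shift cm [ 1.6   5.59 -1.1 ] rot [-1.566 -0.005 -1.691] op 0.599262812250631
turn deg [-0.28 -0.2   0.27] R [[-0.12, 0.0, 0.99], [-0.99, -0.01, -0.12], [0.0, -1.0, 0.0]]
```

View pics/w2.png

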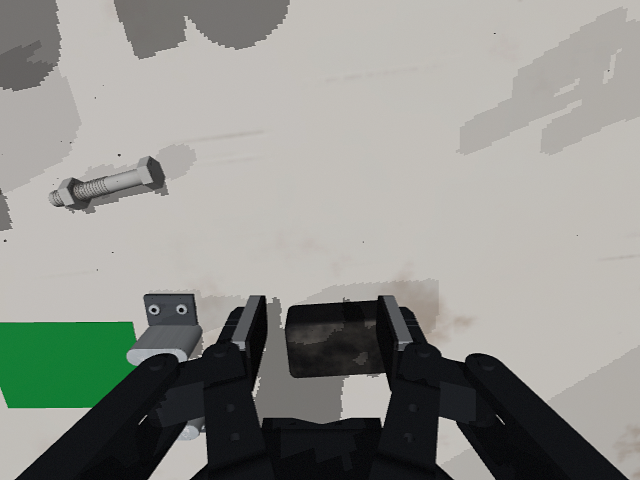

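View pics/t2.png

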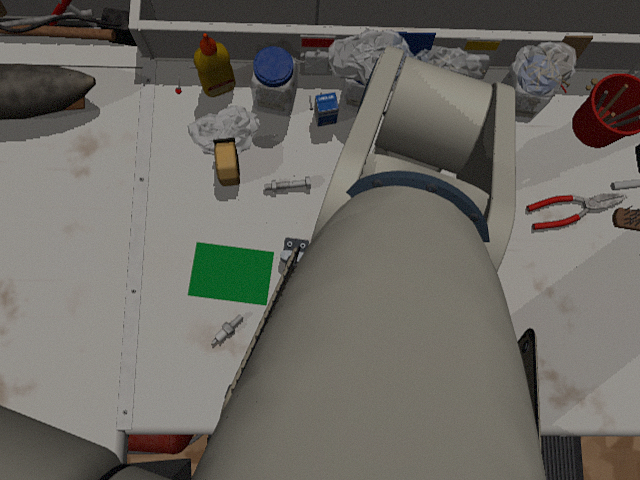

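Wrist view: adapter at (335,340) between the open fingers in view, cheek at (165,355), bolt at (110,185). Let me ray-cast these.

```bash
cat >> h.py <<'E'
def wray(p,R,uv,z):
    c=cams.camera_info("wrist");K=np.array(c["intrinsics"]);H=np.array(c["hand_eye"])
    uv=np.atleast_2d(np.float64(uv))
    q=np.c_[(uv[:,0]-K[0,2])/K[0,0],-(uv[:,1]-K[1,2])/K[1,1],-np.ones(len(uv))]
    D=q@H[:3,:3].T@R.T;C=p+R@H[:3,3]
    return C+D*((z-C[2])/D[:,2])[:,None]
E
python3 -c "
from h import *
p,R,s=st()
print(cams.camera_info('wrist').keys())
print('green near corners',w2g(wray(p,R,[[133,322],[138,408]],0)).round(1))
print('adapter far bottom',w2g(wray(p,R,[[288,307],[378,301]],0)).round(1))
print('adapter far top edge',w2g(wray(p,R,[[290,325],[378,320]],30)).round(1))
print('adapter near top edge, left',w2g(wray(p,R,[[292,377],[384,372]],30)).round(1))
print('cheek top',w2g(wray(p,R,[[127,354],[202,328],[200,356]],36)).round(1))
"
```

```text
dict_keys(['intrinsics', 'hand_eye'])
green near corners [[ 34.5 -42.4]
 [ 46.   48.7]]
adapter far bottom [[ -95.5  -56.2]
 [-169.5  -61.5]]
adapter far top edge [[ -99.6  -58.4]
 [-164.5  -62.4]]
adapter near top edge, left [[ -99.8  -11.3]
 [-171.7  -15.8]]
cheek top [[ 21.1 -37.9]
 [-36.8 -60. ]
 [-32.6 -35.9]]
```

```bash
python3 -m crank '[[0,0,0,0.4,0,-0.2,0.2],[0,0,0,0.4,0,-0.2,0.2],[0,0,0,0.4,1.5,-0.2,0.2],[0,0,0,0.4,2,-0.2,0.2],[0,0,0,0,2,0,0.2],[0,0,0,0,2,0,0.2],[0,0,0,0,1,0,0.2],[0,0,0,0,0.8,0,0.2],[0,0,0,0,0.4,0,0.2],[0,0,0,0,0,0,0.2]]'; python3 -c "
from h import *
delta(-139,-36,17,PH-np.pi)
cv2.imwrite('pics/w3.png',cams.grab_frame('wrist'));t=cams.grab_frame('side');cv2.imwrite('pics/s3.png',t[180:420,200:520])"
```

```text
clock: 2.9
eef_pos: [582.6, -225.1, 19.1]
tcp_rot: [-1.559, -0.007, -1.664]
contact_force: [-0.0, 0.5, 0.0]
opening: 0.597
at gate [[-145.4 -109.4]] z 19.1 target [ 510.5 -210.3   17. ] shift cm [-0.81  0.12 -7.32] rot [-1.559 -0.007 -1.664] op 0.5970487787199807
turn deg [-0.68  1.35  0.41] R [[-0.09, 0.01, 1.0], [-1.0, -0.01, -0.09], [0.01, -1.0, 0.01]]
```

View pics/w3.png

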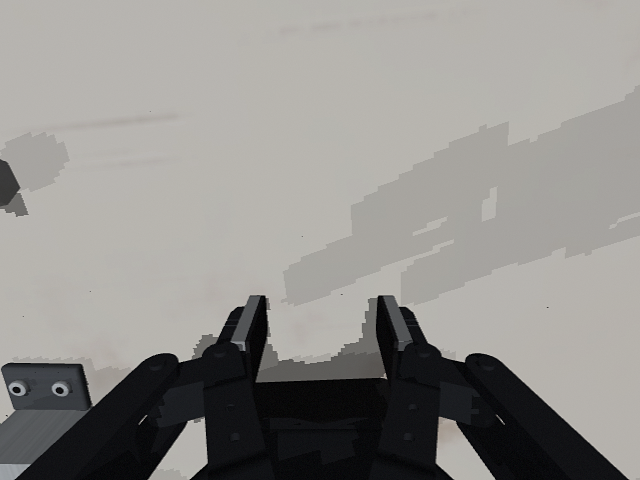

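View pics/s3.png

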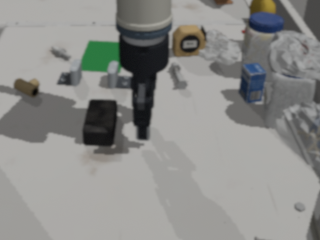

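```bash
python3 -m crank '[[-0.7,1.3,0.4,-0.4,0,-0.8,0.2],[0,0,0,-0.4,0.1,-1,0.2],[0,0,0,0,0,-0.8,0.2],[0,0,0,0,0,-0.6,0.2],[0,0,0,0,0,-0.5,0.2],[0,0,0,0,0,-0.5,0.2],[0,0,0,0,0,-0.5,0.2],[0,0,0,0,0,-0.5,0.2],[0,0,0,0,0,-0.5,0.2],[0,0,0,0,0,-0.5,0.2]]'; python3 -c "
from h import *
delta(-139,-36,17,PH-np.pi)
cv2.imwrite('pics/w4.png',cams.grab_frame('wrist'))"
```

```text
clock: 3.83
eef_pos: [519.0, -209.1, 22.6]
tcp_rot: [-1.564, -0.002, -1.688]
contact_force: [0.4, -0.2, -0.4]
opening: 0.602
at gate [[-136.8  -44.3]] z 22.6 target [ 510.5 -210.3   17. ] shift cm [ 0.22  0.56 -0.83] rot [-1.564 -0.002 -1.688] op 0.6018416261445466
turn deg [-0.37 -0.03  0.09] R [[-0.12, 0.01, 0.99], [-0.99, -0.0, -0.12], [0.0, -1.0, 0.01]]
```

View pics/w4.png

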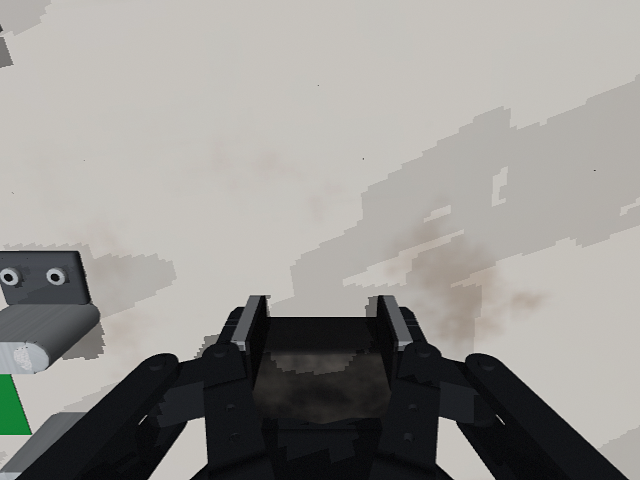

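```bash
python3 -c "
from h import *
p,R,s=st()
print('far bottom',w2g(wray(p,R,[[268,317],[368,317]],0)).round(1),'far top',w2g(wray(p,R,[[265,352],[380,352]],30)).round(1),'near top',w2g(wray(p,R,[[255,417],[388,417]],30)).round(1))
print('cheek flange outer', w2g(wray(p,R,[[0,254],[80,251]],5)).round(1))
print('cheek top end',w2g(wray(p,R,[[20,373],[100,308],[47,352]],36)).round(1))
"
```

```text
far bottom [[-108.3  -31.6]
 [-160.2  -31.5]] far top [[-111.5  -32.6]
 [-161.5  -32.5]] near top [[-104.9    3.6]
 [-167.2    3.8]]
cheek flange outer [[ 14.8 -68.7]
 [-23.  -70.1]]
cheek top end [[ -8.6 -26.7]
 [-48.8 -57.8]
 [-22.7 -37.3]]
```

```bash
python3 -m crank '[[-0.4,0,0,0,0.3,0,0.2],[0,0,0,0,0,-0.3,0.2],[0,0,0,0,0,-0.3,0.2],[0,0,0,0,0,-0.15,0.2],[0,0,0,0,0,0,0.2],[0,0,0,0,0,1,0.2],[0,0,0,0,0,2,0.2],[0,0,0,0,0,2,0.2],[0,0,0,0,0,1.5,0.2],[0,0,0,0,0,0,0.2]]'; python3 -c "
from h import *
delta(-139,-36,17,PH-np.pi)
cv2.imwrite('pics/w5.png',cams.grab_frame('wrist'))"
```

```text
clock: 4.72
eef_pos: [578.3, -216.1, 18.9]
tcp_rot: [-1.574, -0.001, -1.689]
contact_force: [-0.2, 0.2, 0.9]
opening: 0.6
at gate [[-136.9 -104. ]] z 18.9 target [ 510.5 -210.3   17. ] shift cm [ 0.22  0.21 -6.8 ] rot [-1.574e+00 -1.000e-03 -1.689e+00] op 0.599912252644506
turn deg [ 0.17 -0.09  0.06] R [[-0.12, -0.0, 0.99], [-0.99, -0.0, -0.12], [0.0, -1.0, -0.0]]
```

View pics/w5.png

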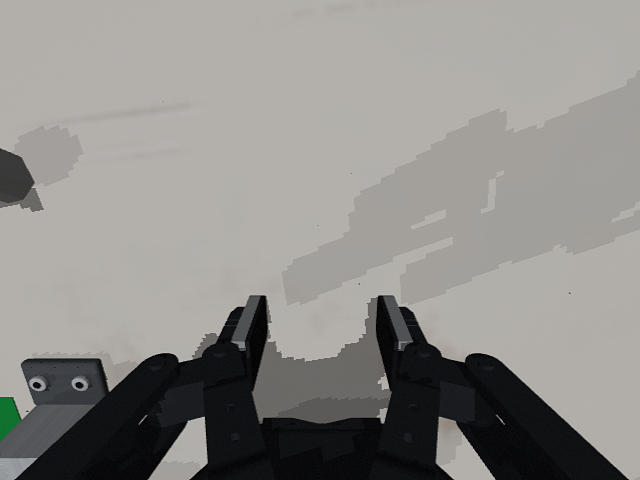

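```bash
python3 -m crank '[[0,0,0,0,-3,0,-0.7],[0,0,0,0,-3,0,-0.7],[0,0,0,1,-2.5,0,-0.7],[0,0,0,2,-1,-2,-0.7],[0,0,0,2,0,-2,-0.7],[0,0,0,2,0,-2,-0.7],[0,0,0,2,0,-2,-0.7],[0,0,0,1,0,-2,-0.7],[0,-7,0,0,0,0,-0.7],[0,-7,0,0,0,0,-0.7]]';  python3 -m crank '[[0,-7,0,0,0,0,-0.7],[0,-7,0,0,0,0,-0.7],[0,-7,0,0,0,0,-0.7],[0,-7,0,0,0,0,-0.7],[0,-7,0,0,0,0,-0.7],[0,-7,0,0,0,0,-0.7],[0,-7,0,0,0,0,-0.7],[0,-7,0,0,0,0,-0.7],[0,-7,0,0,0,0,-0.7],[0,-7,0,0,0,0,-0.7]]'; python3 -c "
from h import *
delta(-230,0,60,PH-np.pi/2)
cv2.imwrite('pics/w6.png',cams.grab_frame('wrist'))"
```

```text
clock: 5.6
eef_pos: [453.1, -302.7, 116.0]
tcp_rot: [-1.586, 0.006, -1.438]
contact_force: [0.1, -0.4, 0.7]
opening: 0.146
clock: 6.43
eef_pos: [440.7, -298.1, 113.4]
tcp_rot: [-1.565, 0.03, -0.186]
contact_force: [0.5, -0.4, 0.2]
opening: 0.153
at gate [[-234.4   23.1]] z 113.4 target [ 464.2 -296.4   60. ] shift cm [2.43 5.27 0.57] rot [-1.565  0.03  -0.186] op 0.15269744385317802
turn deg [-0.39 -3.93 -1.68] R [[0.98, -0.03, 0.18], [-0.18, 0.01, 0.98], [-0.03, -1.0, 0.01]]
```

View pics/w6.png

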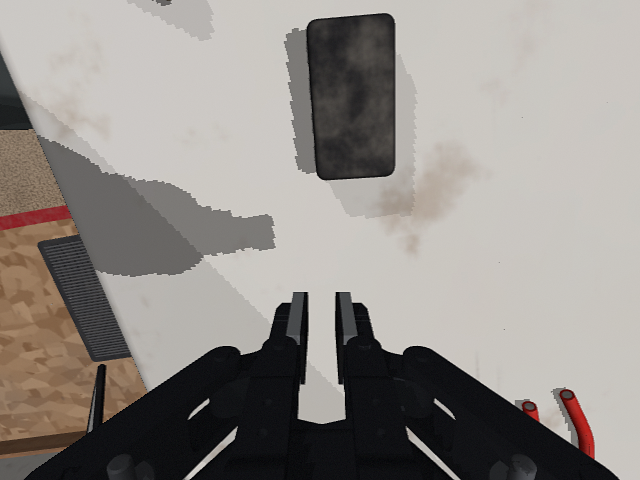

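Wrist view shows the adapter top at corners about (307,19), (395,14), (395,177), (317,180), ahead of the fingers.

```bash
python3 -c "
from h import *
p,R,s=st();t=cams.grab_frame('wrist')
c=dark('wrist',t,(285,0,420,195),80)
print(c.min(0),c.max(0))
P=wray(p,R,c,30);g=w2g(P);print(rect(g))
print(w2g(wray(p,R,[[309,19],[394,14],[394,177],[317,180]],30)).round(1))
t=cams.grab_frame('top');c=dark('top',t,(335,235,425,300),60);print('top',rect(w2g(ray('top',c,30))))
cv2.imwrite('pics/t6.png',t)
"
```

```text
[308.  14.] [397. 179.]
(array([-139.6,    1.1]), array([49.3, 88.2]), 90.0)
[[ -95.2   24.4]
 [ -95.9  -21.9]
 [-184.   -22.7]
 [-183.3   25.6]]
top (array([-136.5,   -7.2]), array([94.1, 43.5]), 7.3)
```

```bash
python3 -m crank '[[-0.4,-3.9,-1.7,0,0,0,-0.7],[0,0,0,1.2,1,0.2,-0.7],[0,0,0,1.2,2,0,-0.7],[0,0,0,0,2,0,-0.7],[0,0,0,0,2,0,-0.7],[0,0,0,0,1.5,0,-0.7],[0,0,0,0,0.5,0,-0.7],[0,0,0,0,0,0,-0.7],[0,0,0,0,0,0,-0.7],[0,0,0,0,0,0,-0.7]]'; python3 -c "
from h import *
delta(-210,1,18,PH-np.pi/2)
t=cams.grab_frame('side');cv2.imwrite('pics/s7.png',cv2.resize(t[180:420,200:520],None,fx=2,fy=2))
cv2.imwrite('pics/w7.png',cams.grab_frame('wrist'))"
```

```text
clock: 7.42
eef_pos: [464.8, -299.4, 21.7]
tcp_rot: [-1.572, -0.003, -0.167]
contact_force: [0.7, 0.3, 0.6]
opening: 0.149
at gate [[-232.8   -1. ]] z 21.7 target [ 465.5 -276.4   18. ] shift cm [-0.31  0.37  2.27] rot [-1.572 -0.003 -0.167] op 0.14869887729028544
turn deg [ 0.09 -2.89  0.16] R [[0.99, 0.0, 0.17], [-0.17, -0.0, 0.99], [0.0, -1.0, -0.0]]
```

View pics/w7.png

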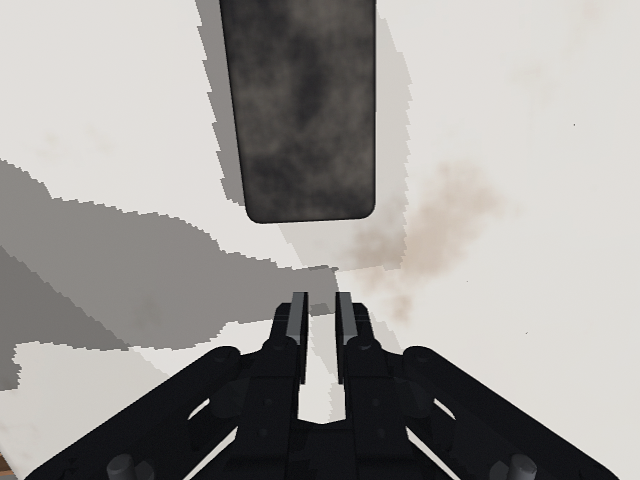

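View pics/s7.png

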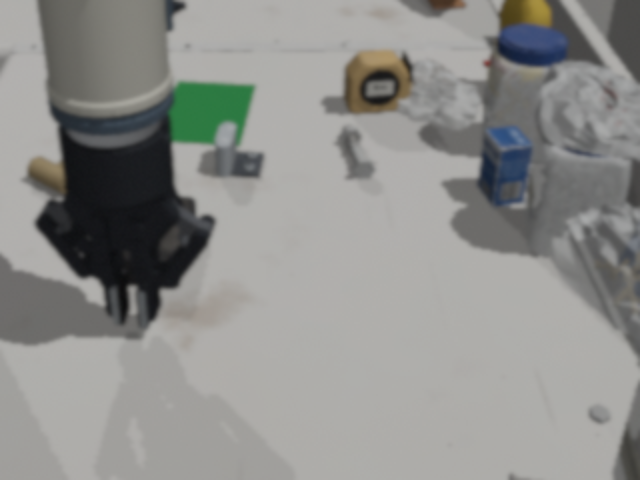

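```bash
python3 -m crank '[[0,-1.6,0,-0.1,0,0,-0.7],[0,-1.6,0,-0.1,0,0,-0.7],[0,0,0,0,0,0.8,-0.7],[0,0,0,0,0,0.8,-0.7],[0,0,0,0,0,0.8,-0.7],[0,0,0,0,0,0.5,-0.7],[0,0,0,0,0,0.5,-0.7],[0,0,0,0,0,0.5,-0.7],[0,0,0,0,0,0.5,-0.7],[0,0,0,0,0,0.5,-0.7]]'; python3 -c "
from h import *
delta(-150,1,21,PH-np.pi/2)
cv2.imwrite('pics/w8.png',cams.grab_frame('wrist'))"
```

```text
clock: 8.35
eef_pos: [471.7, -247.2, 26.5]
tcp_rot: [-1.576, -0.011, -0.114]
contact_force: [-0.7, -0.5, 1.0]
opening: 0.149
at gate [[-180.3   -1.8]] z 26.5 target [ 472.5 -216.9   21. ] shift cm [-0.28  0.53  3.03] rot [-1.576 -0.011 -0.114] op 0.14946521655373524
turn deg [0.32 0.16 0.62] R [[0.99, 0.01, 0.11], [-0.11, -0.01, 0.99], [0.01, -1.0, -0.01]]
```

View pics/w8.png

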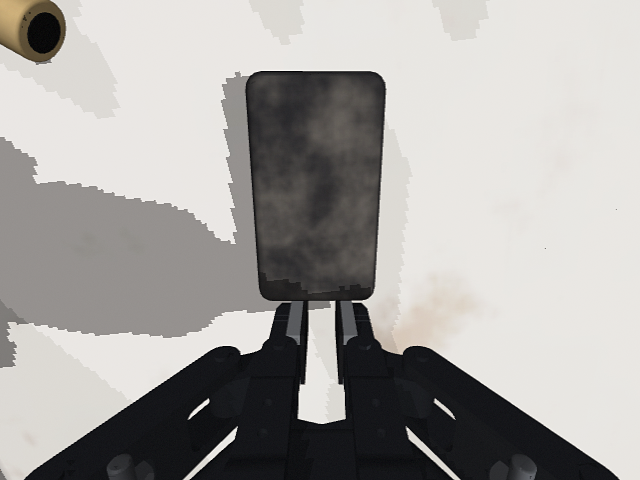

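```bash
cat >> h.py <<'E'
def adapter(box,th=80):
    p,R,s=st();t=cams.grab_frame('wrist');c=dark('wrist',t,box,th);g=w2g(wray(p,R,c,30))
    print('px',c.min(0),c.max(0),'adapter gate',rect(g),'min',g.min(0).round(1),'max',g.max(0).round(1));return t
E
python3 -c "
from h import *
adapter((243,60,400,291))"
```

```text
px [246.  71.] [385. 290.] adapter gate (array([-119.7,    0.6]), array([82.9, 48.2]), 0.2) min [-161.1  -23.6] max [-78.2  24.7]
```

```bash
python3 -m crank '[[0.3,0.1,0.6,0,0.2,0.3,-0.7],[0,0,0,0,0.1,0.6,-0.7],[0,0,0,0,0.1,0.6,-0.7],[0,0,0,0,0.1,0.6,-0.7],[0,0,0,0,0.1,0.6,-0.7],[0,0,0,0,0.1,0.6,-0.7],[0,0,0,0,0.1,0.6,-0.7],[0,0,0,0,0.1,0.6,-0.7],[0,0,0,0,0.1,0.6,-0.7],[0,0,0,0,0.05,0.4,-0.7]]'; python3 -c "
from h import *
delta(-80,0,21,PH-np.pi/2)
t=adapter((243,60,400,291))
cv2.imwrite('pics/w9.png',t)"
```

```text
clock: 9.28
eef_pos: [478.9, -188.0, 14.8]
tcp_rot: [-1.571, 0.0, -0.117]
contact_force: [-0.9, -1.0, 0.8]
opening: 0.152
at gate [[-120.6   -2. ]] z 14.8 target [ 481.7 -147.5   21. ] shift cm [-0.2  -0.62  4.06] rot [-1.571  0.    -0.117] op 0.1517993726938723
turn deg [ 0.02  0.02 -0.02] R [[0.99, -0.0, 0.12], [-0.12, -0.0, 0.99], [-0.0, -1.0, -0.0]]
px [243.  60.] [399. 290.] adapter gate (array([-57. ,  -1.2]), array([78.5, 50.1]), 0.1) min [-96.3 -26.2] max [-17.8  23.9]
```

View pics/w9.png

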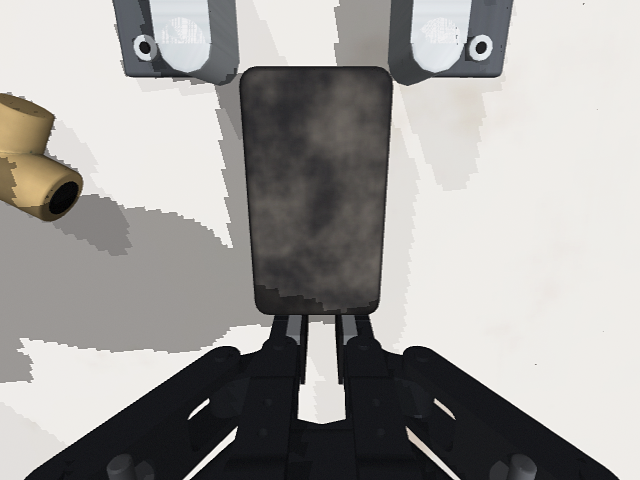

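```bash
python3 -c "
from h import *
t=cv2.imread('pics/w9.png');cv2.imwrite('pics/w9z.png',cv2.resize(t[0:140,110:510],None,fx=2,fy=2,interpolation=cv2.INTER_CUBIC))
p,R,s=st()
# predicted cheek ends in px: project gate points
c=cams.camera_info('wrist');K=np.array(c['intrinsics']);H=np.array(c['hand_eye'])
def wp(g,z):
    P=np.r_[g2w(*g),z];q=np.linalg.inv(H)@np.r_[R.T@(P-p),1];return (K[0,0]*q[0]/-q[2]+K[0,2],-K[1,1]*q[1]/-q[2]+K[1,2])
for g in((-23,69),(-23,-69),(-23,36.5),(-23,-36.5)):
  print(g,np.round(wp(g,5),1),np.round(wp(g,36),1))
for y in(28.5,-28.5): print('inner z30 at x=-15',np.round(wp((-15,y),30),1))
"
```

```text
(-23, 69) [135.5  87.9] [81.1 78. ]
(-23, -69) [498.   88.3] [549.6  78.4]
(-23, 36.5) [220.8  88. ] [191.3  78.1]
(-23, -36.5) [412.6  88.2] [439.2  78.3]
inner z30 at x=-15 [221.6  51.5]
inner z30 at x=-15 [409.4  51.7]
```

View pics/w9z.png

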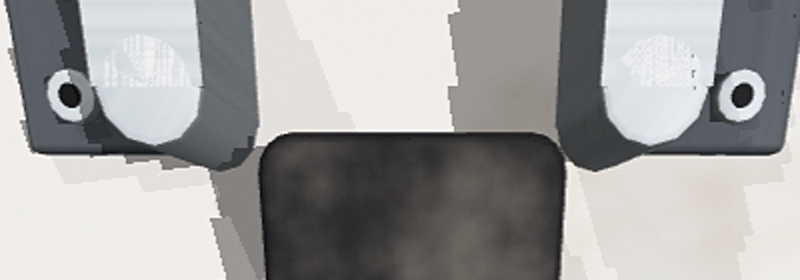

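```bash
python3 -m crank '[[0,0,0,-0.05,-0.15,0.4,-0.7],[0,0,0,-0.05,-0.15,0.5,-0.7],[0,0,0,-0.05,-0.15,0.5,-0.7],[0,0,0,-0.05,-0.1,0.5,-0.7],[0,0,0,0,-0.1,0.5,-0.7],[0,0,0,0,0,0.5,-0.7],[0,0,0,0,0,0.5,-0.7],[0,0,0,0,0,0.5,-0.7],[0,0,0,0,0,0.5,-0.7],[0,0,0,0,0,0.3,-0.7]]'; python3 -c "
from h import *
delta(-80,1.2,21,PH-np.pi/2)
t=cams.grab_frame('wrist')
cv2.imwrite('pics/w10.png',t)"
```

```text
clock: 10.17
eef_pos: [482.4, -135.7, 22.0]
tcp_rot: [-1.571, 0.001, -0.117]
contact_force: [-0.2, -0.4, -0.1]
opening: 0.149
at gate [[-68.2   0.7]] z 22.0 target [ 480.5 -147.3   21. ] shift cm [-0.05  0.1  -1.18] rot [-1.571e+00  1.000e-03 -1.170e-01] op 0.14903346604235573
turn deg [-0.01  0.01 -0.05] R [[0.99, -0.0, 0.12], [-0.12, 0.0, 0.99], [-0.0, -1.0, 0.0]]
```

View pics/w10.png

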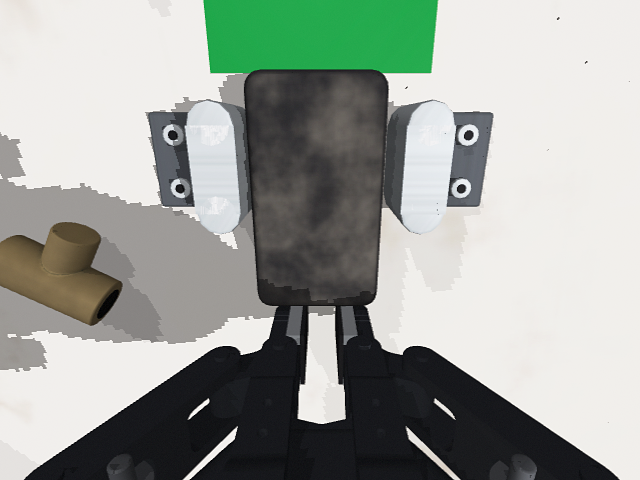

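Adapter lies straight in the gap with its front at the green edge (row 72). Continue.

```bash
python3 -m crank '[[0,0,0,0,0,0.5,-0.7],[0,0,0,0,0,0.6,-0.7],[0,0,0,0,0,0.6,-0.7],[0,0,0,0,0,0.6,-0.7],[0,0,0,0,0,0.6,-0.7],[0,0,0,0,0,0.6,-0.7],[0,0,0,0,0,0.6,-0.7],[0,0,0,0,0,0.6,-0.7],[0,0,0,0,0,0.6,-0.7],[0,0,0,0,0,0.4,-0.7]]'; python3 -c "
from h import *
delta(43,1.2,21,PH-np.pi/2)
t=cams.grab_frame('wrist')
cv2.imwrite('pics/w11.png',t)"
```

```text
clock: 11.05
eef_pos: [489.8, -73.2, 22.0]
tcp_rot: [-1.571, 0.001, -0.117]
contact_force: [-0.1, -0.8, 0.6]
opening: 0.151
at gate [[-5.3  0.6]] z 22.0 target [494.8 -25.2  21. ] shift cm [-0.06  0.1   4.83] rot [-1.571e+00  1.000e-03 -1.170e-01] op 0.1506824978513881
turn deg [-0.    0.   -0.04] R [[0.99, -0.0, 0.12], [-0.12, 0.0, 0.99], [-0.0, -1.0, 0.0]]
```

View pics/w11.png

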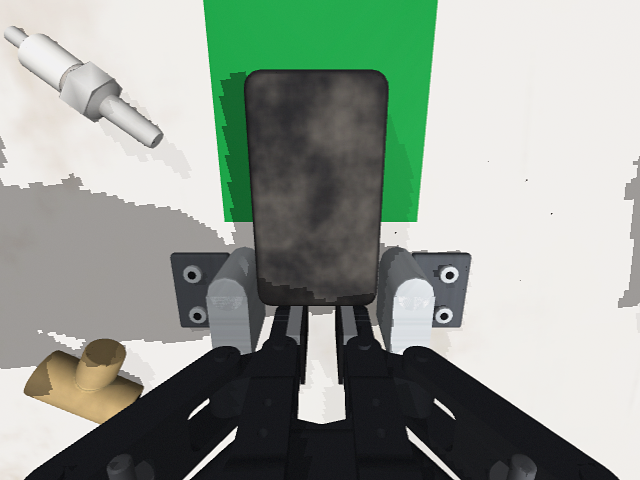

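```bash
python3 -m crank '[[0,0,0,0,0,0.5,-0.7],[0,0,0,0,0,0.5,-0.7],[0,0,0,0,0,0.5,-0.7],[0,0,0,0,0,0.6,-0.7],[0,0,0,0,0,0.6,-0.7],[0,0,0,0,0,0.6,-0.7],[0,0,0,0,0,0.6,-0.7],[0,0,0,0,0,0.5,-0.7],[0,0,0,0,0,0.3,-0.7],[0,0,0,0,0,0.1,-0.7]]'; python3 -c "
from h import *
delta(43,1.2,21,PH-np.pi/2)
t=cams.grab_frame('wrist')
cv2.imwrite('pics/w12.png',t)"
```

```text
clock: 11.93
eef_pos: [495.9, -19.8, 22.0]
tcp_rot: [-1.571, 0.001, -0.116]
contact_force: [-0.1, -1.1, 1.0]
opening: 0.147
at gate [[48.4  0.8]] z 22.0 target [494.8 -25.2  21. ] shift cm [-0.05  0.1  -0.54] rot [-1.571e+00  1.000e-03 -1.160e-01] op 0.1473500655181921
turn deg [-0.01  0.03 -0.05] R [[0.99, -0.0, 0.12], [-0.12, 0.0, 0.99], [-0.0, -1.0, 0.0]]
```

View pics/w12.png

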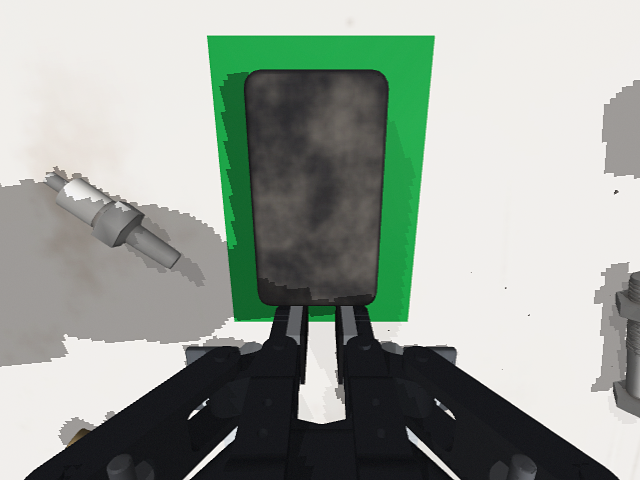

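```bash
python3 -m crank '[[0,0,0,0,0,-0.5,-0.7],[0,0,0,0,0,-0.7,-0.7],[0,0,0,0,0,0,-0.7],[0,0,0,0,-1,0,-0.7],[0,0,0,0,-2.5,0,-0.7],[0,0,0,0,-4,0,-0.7],[0,0,0,0,-4,0,-0.7],[0,0,0,0,-4,0,-0.7],[0,0,0,0,-2,0,-0.7],[0,0,0,0,0,0,-0.7]]'; python3 -m crank '[[0,0,0,0,0,-3,-0.7],[0,0,0,0,0,-4,-0.7],[0,0,0,0,0,-4,-0.7],[0,0,0,0,0,-4,-0.7],[0,0,0,0,0,-4,-0.7],[0,0,0,0,0,-4,-0.7],[0,0,0,0,0,-4,-0.7],[0,0,0,0,0,-3,-0.7],[0,0,0,0,0,0,-0.7],[0,0,0,0,0,0,-0.7]]'; python3 -c "
from h import *
t=cams.grab_frame('top');cv2.imwrite('pics/t13.png',t)
c=dark('top',t,(195,248,270,300),45);print('adapter',rect(w2g(ray('top',c,30))),c.min(0),c.max(0))
P=w2g(ray('top',green('top',t),0));print('green',P.min(0),P.max(0))
p,R,s=st();w=cams.grab_frame('wrist');cv2.imwrite('pics/w13.png',w);print(p,s['contact_force'])
t=cams.grab_frame('side');cv2.imwrite('pics/s13.png',t)"
```

```text
clock: 12.82
eef_pos: [491.8, -35.3, 206.8]
tcp_rot: [-1.571, 0.007, -0.121]
contact_force: [1.0, 0.3, 0.6]
opening: 0.15
clock: 13.65
eef_pos: [451.1, -346.8, 208.8]
tcp_rot: [-1.569, 0.0, -0.121]
contact_force: [-0.2, 0.4, 0.4]
opening: 0.15
adapter (array([103.7,   3.4]), array([53.8, 91.6]), 89.8) [197. 254.] [256. 293.]
green [ 36.03102411 -45.14708915] [165.10553394  43.27305295]
[ 451.21737143 -346.4966444   208.78742612] [ 0.32985938  0.25478674 -0.56730943]
```

View pics/t13.png

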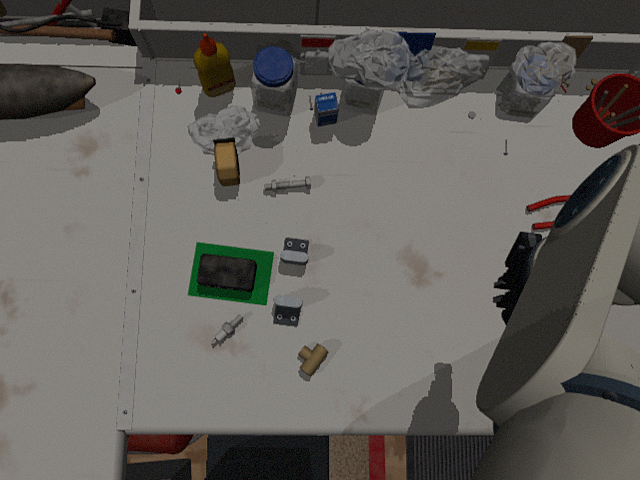

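View pics/s13.png

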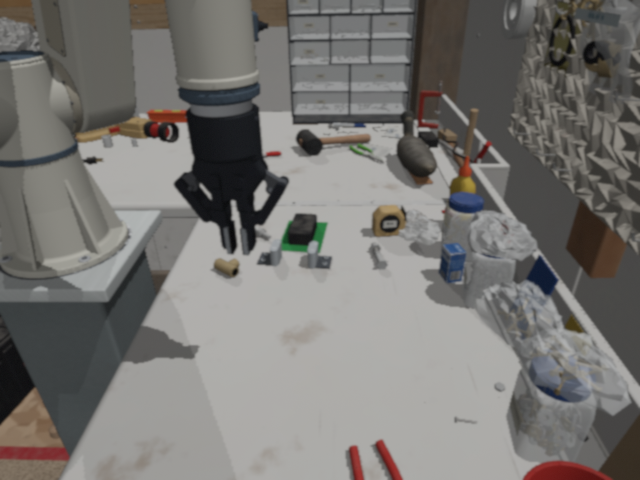

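View pics/w13.png

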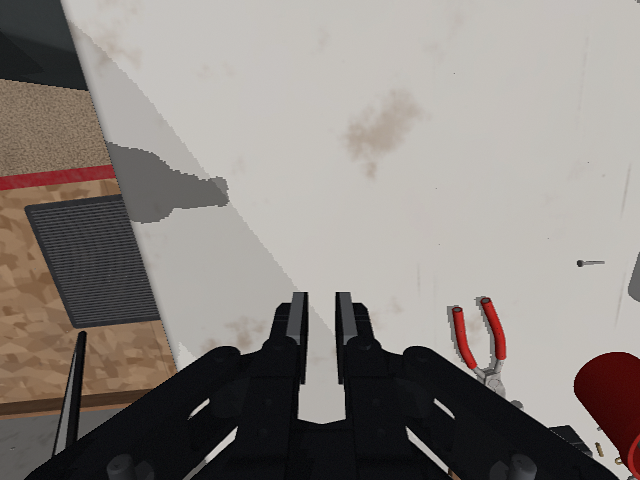

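The adapter lies at x = 58–150 mm and is about 0.2° off straight. The field runs from 36 to 165 mm, so the adapter is wholly on it. The other things sit at the same pixels as before, and the robot is clear.

```bash
python3 -c "
from rig import order
print(order.sign_off())"
```

```text
the job is handed in; nothing more can be done
None
```

The adapter passed through the go-gauge and lies wholly and straight on the green field. I handed the job in at about 14 s of robot time.

**How it was done:** I lined the adapter up with the gap by pushing its far long side sideways with the spread fingertips. Then I pushed it lengthways through the gap with nearly closed fingers, backed off, lifted and moved clear. It was never gripped or lifted.

**Last checks:**
- **Position:** In the top camera, the adapter's centre is 104 mm beyond the gauge's origin and about 3 mm to the robot's side. That leaves roughly 15–20 mm of green at each end and about 15 mm at the narrower side.
- **Straightness:** It is within about 0.2° of the gap's direction.
- **Other things:** By eye in the top view, the tape measure, fitting, plug and bolt are at the same pixels as at the start.
- **Forces:** Readings at the end of each move stayed at noise level, about 1.5 N or less. The gripper ended more than 200 mm above the worktop, touching nothing.

**What disagreed:**
- The wrist camera put the gauge 1–1.5 mm closer to the robot than the top camera did, which is within the stated calibration. I trimmed the push for this, and the adapter went through without visible or felt jamming.
- The last push went about 5 mm further than planned, still well inside the field.

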